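Check a planed slat in the taper gauge and sort it

ROBOT

A 6-joint arm with a two-finger parallel gripper is mounted at the origin on the work surface. World frame = base frame: x ahead of the robot, y to its left, z up, the work surface at z = 0. Lengths are in m, angles in rad, forces in N, time in s.
With the tool pointing down it reaches from about 0.35 to 0.975 m from the base axis. Payload 4.9 kg.
Tool frame: the origin (TCP) lies where the fingers leave the gripper's body, on its centre line; the fingertips stand 73 mm ahead of it and the grasp point (between the pads) lies 54 mm ahead of it; z points along the fingers, y is the direction in which the jaws open and shut (so a half turn about z gives the same grasp; the last joint's range is limited). The gripper opens to 85 mm and grips with 20 to 120 N. Pads are 22 mm wide; open, the fingers measure 114 mm over their backs; the gripper's body (76 mm by 85 mm) begins 54 mm behind the grasp point. The pads swing forward as they close: fully open they stand 13 mm farther back than shut.
Start: joints at [-1.263, 0.053, 1.613, -0, 1.476, -0.119], TCP at [0.259, -0.569, 0.304] pointing down, gripper open.
Joint ranges: [-3.01, 3.01], [-1.01, 2.22], [0.06, 2.58], [-1.02, 4.17], [0.09, 2.62], [-3.14, 3.14]. Speed limits (rad/s): [2.57, 2.57, 3.14, 3.14, 3.14, 3.14].

INTERFACE

Orientations are given as a rotation vector (axis times angle).
In Python, from station import monitor, vision, workorder gives the robot as it stands.
- The arm moves only by the tool arm_command, never from a script. Its argument "rows" is text: rows parted by semicolons, each of 6 numbers parted by spaces: the shift along the world's x, y, z in mm, then the turn, a rotation vector about the world's x, y, z in degrees. In form: tx ty tz wx wy wz; .... A call has 1 to 12 rows; each row is the pose to reach, as a shift and turn from the pose measured when the call began; what a row does not reach only later rows make up. A row lasts 1/8 s, in which the tool goes at most 62.5 mm and 10.7 degrees, less where a joint would pass 70% of its speed; a pose out of reach is approached as far as the arm can. A call with a gripper value outside its range is refused whole. "jaw" is the opening, from 0 (shut) to 1 (fully open), set as the call begins (left out, the last holds). The fingers move at their own pace and stop on an object; "squeeze" is the grip in N (left out, the last holds). Time passes only in rows, so rows that repeat a pose let the fingers close. It gives the time, the measured TCP pose, the force and the opening at its end, in the units of the state.
- monitor.get_obs(): the state, without advancing time (a new reading comes with each control period).
- vision.get_image(name): name is "scene" or "top"; returns a dict with "frame" (384x512x3 uint8, red, green, blue), "vfov" (degrees; the focal length in pixels is half the picture's height over the tangent of half this angle, whatever the lens; pixels are square), "cx", "cy" (the principal point, pixels), "R" (3x3) and "t" (3): a world point X has camera coordinates R X + t. Camera axes: x right, y down, z forward; pixel columns grow to the right and rows downward; lengths in m; the calibration is good to about 2 mm. A picture is of the moment at which its call begins. There is no depth.
- workorder.finish_job(): hands the job in, once; it reports no verdict.
The state is a dict: "t": time; "q": joint angles; "dq": joint speeds; "effort": joint torques, N m; "tool_pos": TCP position; "tool_rot": TCP orientation; "contact_force": force on the tool from outside, world axes, zero at the start; "wrist_torque": the same for the moment, N m; "opening": finger opening in m.
Only numpy, scipy, OpenCV 4.12 (cv2) and the standard library are available. Lean on these libraries where they do the work, as an engineer would, in place of code of your own. Each camera call takes 0.05 s, during which the arm holds its last target. There are 200 camera calls.

TASK

Take the slat that lies nearest to the taper gauge and slide it gently along the gauge's slot from the wide mouth until it wedges, then let go of it and read which colour band its leading end has stopped in. Pull it out and lay it flat, not dropped, in the tray of that colour; leave the other two slats on their bearers and the glue, clamp and try square where they are.

Things in the scene. Friction and masses are not known exactly. Their poses are not given: they have to be found in the camera images.
- gauge: taper gauge screwed to the bench: plywood base 280 x 120 x 12 mm (x = -85, the infeed ledge, to x = 195) carrying two aluminium fences 20 wide and 10 high (tops 22 mm above the bench). Origin: underside of the base, below the middle of the slot's mouth; x runs along the slot to its narrow end, z up. The slot is open above and at both ends
- mouth (a point): middle of the slot's mouth on the top of the base, 12 mm above the gauge's origin; axes as the gauge's. The gap between the fences is 38 mm here and narrows by 1 mm in every 10 mm of x (20 mm at x = 180); flared lips widen it to 60 mm at x = -20. A slat lying on the base stops where its leading corners touch both fences; about 5 N wedges it, 5 N more moves it a few mm, and friction holds it
- bands (a point): middle of the green band, 100 mm along the slot from the mouth, at the height of the fence tops; axes as the gauge's. Bands painted on fence tops and slot floor: yellow (too wide) from 40 to 80 mm from the mouth, green (right) 80 to 120, red (too narrow) 120 to 160. Black ticks every 10 mm
- slat_a: one of three look-alike pine slats, 180 long (x) and 24 thick (z); origin at the centre of its underside, x along its length. Planed to some width (y) between 23 and 33 mm; the three differ by several mm and nothing else tells them apart. About 50 to 115 g
- slat_b: one of three look-alike pine slats, 180 long (x) and 24 thick (z); origin at the centre of its underside, x along its length. Planed to some width (y) between 23 and 33 mm; the three differ by several mm and nothing else tells them apart. About 50 to 115 g
- slat_c: one of three look-alike pine slats, 180 long (x) and 24 thick (z); origin at the centre of its underside, x along its length. Planed to some width (y) between 23 and 33 mm; the three differ by several mm and nothing else tells them apart. About 50 to 115 g
- bearers: two dark wooden bearers fixed to the bench, 270 long (y), 22 wide, 14 mm high, at x = -55 and +55; origin on the bench in the middle between them. The three slats lie across them along x, at y = -80, 0 and +80 mm, in any order; the end at y = -80 is the one next to the gauge
- first_place (a point): point on top of the bearers (14 mm above the bench) at the middle of the place nearest to the gauge (bearers' y = -80 mm): the slat lying here is the one to check
- tray_yellow: yellow tray (fixed, open above), outside 226 (x) by 93 (y) by 26 mm high, walls and floor 5 mm; origin at the centre of its underside, so the inner floor is 5 mm above it
- tray_green: green tray (fixed, open above), outside 226 (x) by 93 (y) by 26 mm high, walls and floor 5 mm; origin at the centre of its underside, so the inner floor is 5 mm above it
- tray_red: red tray (fixed, open above), outside 226 (x) by 93 (y) by 26 mm high, walls and floor 5 mm; origin at the centre of its underside, so the inner floor is 5 mm above it
- glue: white glue bottle standing on the bench, 62 across, 170 mm high, loose; origin at the centre of its underside
- clamp: steel bar clamp lying on the bench, 300 mm long (x), blue jaws and a red handle, loose, up to 24 mm high; origin under the middle of its bar
- square: try square lying on the bench, wooden stock 110 by 24 by 16 mm (y, x, z) and a thin blade 150 mm long to +x, loose; origin under the middle of the stock
There are look-alikes about, which are no part of the job. What is shaped like the slat_c but pink is not meant.

How it is judged:
On the way, in this order (a step that is already met when the one before it is completed fails the run):
1. a slat lies on the gauge's base with its leading end inside the mouth, still short (by 12 mm or more) of where it will wedge (((x of slat_a in the frame of gauge between -0.09 and -0.042 m and y of slat_a in the frame of gauge between -0.016 and 0.016 m and z of slat_a in the frame of gauge between 0.009 and 0.02 m and angle between the x axis of slat_a and the x axis of gauge, either way round below 0.15 rad and angle between slat_a's own z axis and vertical below 0.12 rad) or (x of slat_b in the frame of gauge between -0.09 and -0.002 m and y of slat_b in the frame of gauge between -0.016 and 0.016 m and z of slat_b in the frame of gauge between 0.009 and 0.02 m and angle between the x axis of slat_b and the x axis of gauge, either way round below 0.15 rad and angle between slat_b's own z axis and vertical below 0.12 rad) or (x of slat_c in the frame of gauge between -0.09 and 0.038 m and y of slat_c in the frame of gauge between -0.016 and 0.016 m and z of slat_c in the frame of gauge between 0.009 and 0.02 m and angle between the x axis of slat_c and the x axis of gauge, either way round below 0.15 rad and angle between slat_c's own z axis and vertical below 0.12 rad))), for 0.05 s.
2. it has been slid on until it is wedged between the fences (within 6 mm of where its corners touch both) and stays there, let go and at rest (((x of slat_a in the frame of gauge between -0.036 and -0.014 m and y of slat_a in the frame of gauge between -0.01 and 0.01 m and z of slat_a in the frame of gauge between 0.009 and 0.016 m and angle between the x axis of slat_a and the x axis of gauge, either way round below 0.1 rad and angle between slat_a's own z axis and vertical below 0.08 rad and contact force between the fingers and slat_a below 0.05 N and linear speed of slat_a below 0.01 m/s) or (x of slat_b in the frame of gauge between 0.004 and 0.026 m and y of slat_b in the frame of gauge between -0.01 and 0.01 m and z of slat_b in the frame of gauge between 0.009 and 0.016 m and angle between the x axis of slat_b and the x axis of gauge, either way round below 0.1 rad and angle between slat_b's own z axis and vertical below 0.08 rad and contact force between the fingers and slat_b below 0.05 N and linear speed of slat_b below 0.01 m/s) or (x of slat_c in the frame of gauge between 0.044 and 0.066 m and y of slat_c in the frame of gauge between -0.01 and 0.01 m and z of slat_c in the frame of gauge between 0.009 and 0.016 m and angle between the x axis of slat_c and the x axis of gauge, either way round below 0.1 rad and angle between slat_c's own z axis and vertical below 0.08 rad and contact force between the fingers and slat_c below 0.05 N and linear speed of slat_c below 0.01 m/s))), for 0.3 s.
At the end, for the whole second after the job is handed in: The slat that lay nearest to the gauge lies flat (within 0.08 rad) on the floor of the tray whose colour is the band it stopped in, its middle within 30 mm along and 35 mm across of the tray's middle, at rest and let go; the other two slats lie on the bearers within 30 mm of where they were (((x of slat_a in the frame of tray_yellow between -0.03 and 0.03 m and y of slat_a in the frame of tray_yellow between -0.035 and 0.035 m and z of slat_a in the frame of tray_yellow between 0.002 and 0.01 m and angle between slat_a's own z axis and vertical below 0.08 rad and linear speed of slat_a below 0.02 m/s and contact force between the fingers and slat_a below 0.05 N and distance of each of slat_b, slat_c from where it was at the start of the episode below 0.03 m and horizontal distance between each of slat_b, slat_c and first_place above 0.05 m) or (x of slat_b in the frame of tray_green between -0.03 and 0.03 m and y of slat_b in the frame of tray_green between -0.035 and 0.035 m and z of slat_b in the frame of tray_green between 0.002 and 0.01 m and angle between slat_b's own z axis and vertical below 0.08 rad and linear speed of slat_b below 0.02 m/s and contact force between the fingers and slat_b below 0.05 N and distance of each of slat_a, slat_c from where it was at the start of the episode below 0.03 m and horizontal distance between each of slat_a, slat_c and first_place above 0.05 m) or (x of slat_c in the frame of tray_red between -0.03 and 0.03 m and y of slat_c in the frame of tray_red between -0.035 and 0.035 m and z of slat_c in the frame of tray_red between 0.002 and 0.01 m and angle between slat_c's own z axis and vertical below 0.08 rad and linear speed of slat_c below 0.02 m/s and contact force between the fingers and slat_c below 0.05 N and distance of each of slat_a, slat_b from where it was at the start of the episode below 0.03 m and horizontal distance between each of slat_a, slat_b and first_place above 0.05 m))); the robot touches nothing.
It fails at once if a slat is jammed hard into the gauge: more than 80 N between them (a push of about 40 N) while it stands in the wedge ((contact force between slat_a and gauge above 80 N and x of slat_a in the frame of gauge above -0.042 m and y of slat_a in the frame of gauge between -0.015 and 0.015 m) or (contact force between slat_b and gauge above 80 N and x of slat_b in the frame of gauge above -0.002 m and y of slat_b in the frame of gauge between -0.015 and 0.015 m) or (contact force between slat_c and gauge above 80 N and x of slat_c in the frame of gauge above 0.038 m and y of slat_c in the frame of gauge between -0.015 and 0.015 m)).
It fails at once if a slat is dropped or thrown (faster than 0.8 m/s out of the fingers) ((linear speed of slat_a above 0.8 m/s and contact force between the fingers and slat_a below 0.05 N) or (linear speed of slat_b above 0.8 m/s and contact force between the fingers and slat_b below 0.05 N) or (linear speed of slat_c above 0.8 m/s and contact force between the fingers and slat_c below 0.05 N)).
It fails at once if the glue, clamp or try square is moved by more than 30 mm (distance of any of glue, clamp, square from where it was at the start of the episode above 0.03 m).
It also fails if it takes over 67 s, if anything falls off the work surface, if the arm or the gripper's body presses on something with over 40 N, if the wrist force passes 120 N, or if a joint passes its speed limit or range.

## Working session

There is one attempt and no reset: what is moved stays moved. The work goes in short steps, Python scripts to look and compute and a tool call to move; the robot and the scene stay as the last step left them, time stands still between calls to the robot, and variables do not carry over. Pictures are saved under pics/ and viewed, about 8 in all and at most 12, crops included, and the job is handed in when it is done.

Besides the shell and the picture viewer there is one more tool, called after "Call:" as a command line: name --argument value ..., lists and objects as JSON in quotes. arm_command: Moves the arm, as the interface text tells. Its arguments: {"type":"object","properties":{"rows":{"type":"string"},"jaw":{"type":"number"},"squeeze":{"type":"number"}},"required":["rows"]}

```bash
mkdir -p pics; cat > h.py <<'E'
import numpy as np, cv2
from station import monitor, vision, workorder
def snap(n,f):
    d=vision.get_image(n); cv2.imwrite(f,cv2.cvtColor(d['frame'],cv2.COLOR_RGB2BGR)); np.savez('cal_%s.npz'%n,**d); return d
def px2w(d,u,v,z):
    f=d['frame'].shape[0]/2/np.tan(np.radians(float(d['vfov']))/2)
    r=np.array([(u-d['cx'])/f,(v-d['cy'])/f,1.]); R=d['R'];t=d['t']
    c=-R.T@t; w=R.T@r; return c+w*(z-c[2])/w[2]
def w2px(d,X):
    f=d['frame'].shape[0]/2/np.tan(np.radians(float(d['vfov']))/2)
    c=d['R']@np.array(X)+d['t']; return f*c[0]/c[2]+d['cx'],f*c[1]/c[2]+d['cy']
def crop(d,x,y,w,h,s,f):
    im=cv2.cvtColor(d['frame'],cv2.COLOR_RGB2BGR)[y:y+h,x:x+w]; cv2.imwrite(f,cv2.resize(im,None,fx=s,fy=s,interpolation=cv2.INTER_CUBIC))
E
python3 - <<'E'
from h import *
a=snap('top','pics/top0.png');b=snap('scene','pics/scene0.png')
for d in(a,b): print(d['vfov'],d['cx'],d['cy'],-d['R'].T@d['t'],d['R'])
o=monitor.get_obs();print(o['t'],o['tool_pos'],o['tool_rot'],o['contact_force'],o['opening'])
cv2.imwrite('pics/both0.png',cv2.resize(cv2.vconcat([cv2.imread('pics/top0.png')]),(800,600),interpolation=cv2.INTER_CUBIC))
E
```

```text
46.82075657962869 250.71778610307425 192.1875406184462 [0.36961202 0.01602438 1.39307311] [[-0.0285166  -0.99957674  0.00575797]
 [-0.99414445  0.02776005 -0.10443276]
 [ 0.10422871 -0.00870232 -0.99451528]]
51.46909796821683 253.44360155288837 194.66912814566174 [0.92025818 0.61420639 0.81957161] [[-0.83434759  0.55119802  0.00669678]
 [ 0.39124063  0.60069107 -0.69720944]
 [-0.38832316 -0.57909496 -0.71683621]]
0.1 [ 0.25859089 -0.56853533  0.30280765] [-3.06859294e+00 -6.64984579e-01  2.84236869e-04] [-0.49116059  0.8427656  -1.23951327] 0.08555301829287766
```

View pics/both0.png

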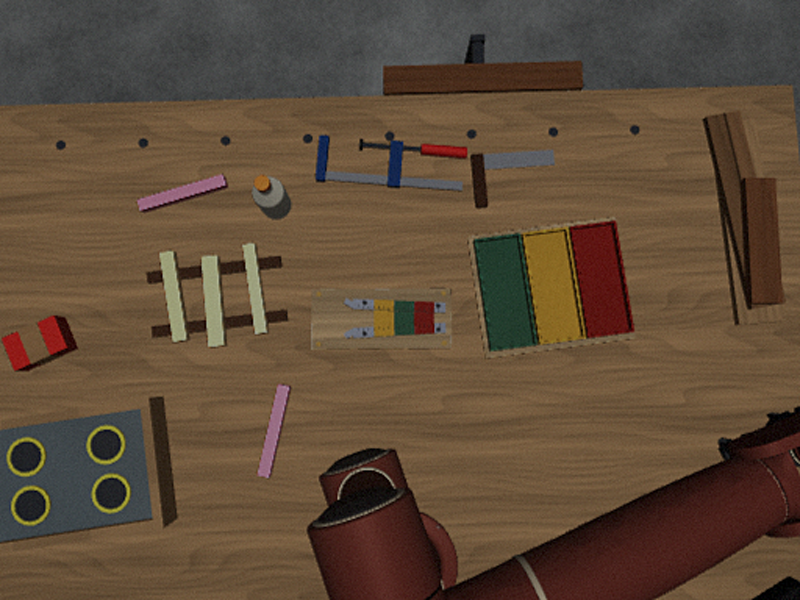

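View pics/scene0.png

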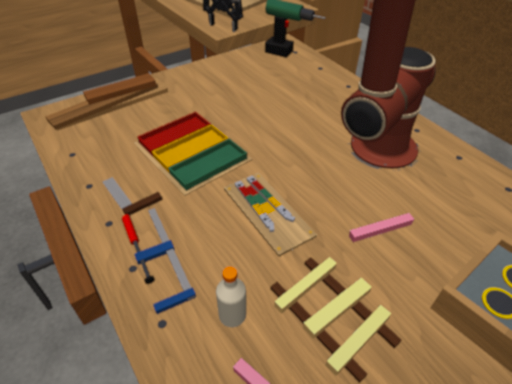

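Top view (800x600 scale): slats at (173,296), (213,300) and (255,288). The one at (255,288) is nearest the gauge, whose mouth is at (350,318). The pink bars at (182,192) and (273,430) are decoys. I'll enlarge a crop of the top view to confirm.

```bash
python3 - <<'E'
from h import *
d=dict(np.load('cal_top.npz'))
crop(d,90,135,200,100,4,'pics/c1.png'); crop(d,290,130,130,105,5,'pics/c2.png')
E
```

```text
(no output)
```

View pics/c1.png

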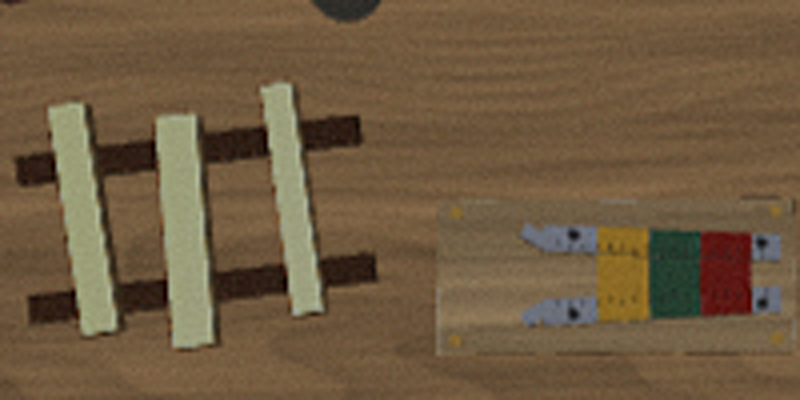

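View pics/c2.png

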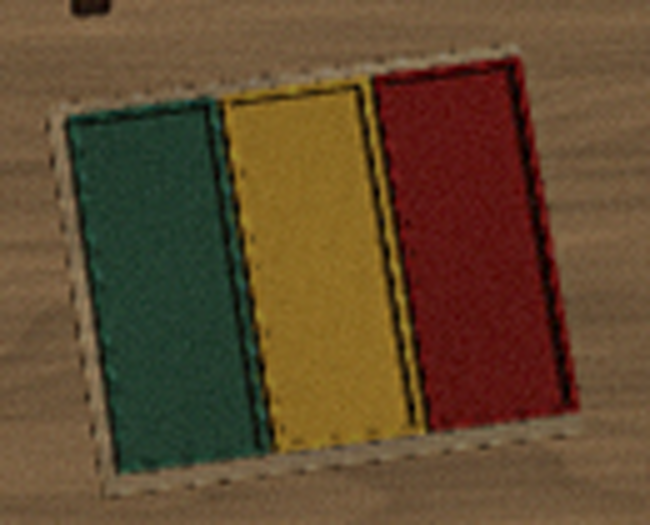

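Crop 1 shows the target slat's top face with end middles at (278,85) and (308,312). The gauge base runs from (437,277) to (795,276), with band edges at columns 598, 649, 700 and 751. It is the narrowest of the three slats and natural pine, not pink.

```bash
python3 - <<'E'
from h import *
d=dict(np.load('cal_top.npz'))
P=lambda u,v,z:px2w(d,90+(u+.5)/4-.5,135+(v+.5)/4-.5,z)
Q=lambda u,v,z:px2w(d,290+(u+.5)/5-.5,130+(v+.5)/5-.5,z)
a,b=P(278,85,.038),P(308.5,312.5,.038)
print('slat',a,b,(a+b)/2,np.linalg.norm(a-b),np.degrees(np.arctan2(*(a-b)[1::-1])))
print('w',np.linalg.norm(P(262,87,.038)-P(294,83,.038)))
c=[P(*p,.012) for p in((437,199),(437,355),(797,352),(793,199))]
print('gauge base',c)
l=(c[0]+c[1])/2; r=(c[2]+c[3])/2; print(l,r,np.linalg.norm(l-r),np.degrees(np.arctan2(*(r-l)[1::-1])))
for u,v in((598,245),(598,299),(751,249),(751,297),(780,247),(780,299)):print(u,v,P(u,v,.022))
print('fence mid', P(598,274,.022),P(751,273.5,.022))
for n,q in(('g',((66,117),(213,97),(268,452),(117,473))),('y',((218,99),(370,77),(424,432),(268,452))),('r',((374,76),(519,57),(579,410),(424,432)))):
    X=[Q(*p,.026) for p in q]; m=sum(X)/4; ax=(X[0]+X[1]-X[2]-X[3])/2; print(n,m,np.linalg.norm(ax),np.degrees(np.arctan2(ax[1],ax[0])))
o=monitor.get_obs()
from scipy.spatial.transform import Rotation as Ro
print(Ro.from_rotvec(o['tool_rot']).as_matrix())
E
```

```text
slat [0.63251665 0.28435573 0.038     ] [0.45566401 0.2623332  0.038     ] [0.54409033 0.27334446 0.038     ] 0.17821853939909005 7.098201933198607
w 0.024868614089855256
gauge base [array([0.54350816, 0.16571039, 0.012     ]), array([0.42147463, 0.16770224, 0.012     ]), array([ 0.4158803 , -0.11199247,  0.012     ]), array([ 0.53574454, -0.11334836,  0.012     ])]
[0.48249139 0.16670632 0.012     ] [ 0.47581242 -0.11267042  0.012     ] 0.2794565590884816 -91.36949167448105
598 245 [0.50280023 0.0403445  0.022     ]
598 299 [0.46082892 0.04142723 0.022     ]
751 249 [ 0.49635862 -0.07833274  0.022     ]
751 297 [ 0.45904605 -0.0770337   0.022     ]
780 247 [ 0.49728767 -0.10091268  0.022     ]
780 299 [ 0.45686383 -0.09943617  0.022     ]
fence mid [0.48022682 0.04092682 0.022     ] [ 0.47728723 -0.07766877  0.022     ]
g [ 0.52517595 -0.22023625  0.026     ] 0.22430601323871818 5.842655333469001
y [ 0.53486298 -0.31668257  0.026     ] 0.22360431764576597 5.304373898637128
r [ 0.54552767 -0.41343053  0.026     ] 0.2244834487373173 5.3534267311925054
[[ 9.10289457e-01  4.13971979e-01 -5.52458805e-04]
 [ 4.13972300e-01 -9.10287901e-01  1.69447223e-03]
 [ 1.98567457e-04 -1.77116285e-03 -9.99998412e-01]]
```

Call:
arm_command --rows "15 45 0 0 0 0;35 105 -5 0 0 -3;55 165 -15 0 0 -5;75 225 -25 0 0 -7;95 285 -35 0 0 -9;115 345 -45 0 0 -11;135 405 -55 0 0 -13;155 460 -65 0 0 -15;175 520 -75 0 0 -17;195 575 -80 0 0 -17.4;215 630 -85 0 0 -17.4;235 685 -90 0 0 -17.4" --jaw 0.6 --squeeze 30

```text
t: 1.6
tool_pos: [0.4937, 0.1187, 0.2123]
tool_rot: [-3.134, -0.194, -0.0]
contact_force: [0.7, -1.2, -0.3]
opening: 0.0513
```

Call:
arm_command --rows "15 45 -10 0 0 0;30 95 -20 0 0 0;45 140 -30 0 0 0;50 155 -45 0 0 0;50 155 -60 0 0 0;50 155 -60 0 0 0"

```text
t: 2.35
tool_pos: [0.5422, 0.2726, 0.1499]
tool_rot: [-3.135, -0.194, 0.007]
contact_force: [-0.1, 0.6, -0.0]
opening: 0.0512
```

```bash
python3 - <<'E'
from h import *
d=snap('scene','pics/s1.png'); o=monitor.get_obs(); print(o['tool_pos'],o['tool_rot'],o['q'])
crop(d,220,160,200,150,4,'pics/s1c.png')
E
```

```text
[0.5429146  0.27266216 0.15118208] [-3.13487272 -0.19312638  0.00348222] [3.42516792e-01 1.51995844e-01 1.77319592e+00 1.44833739e-03
 1.21831681e+00 1.78975571e+00]
```

View pics/s1c.png

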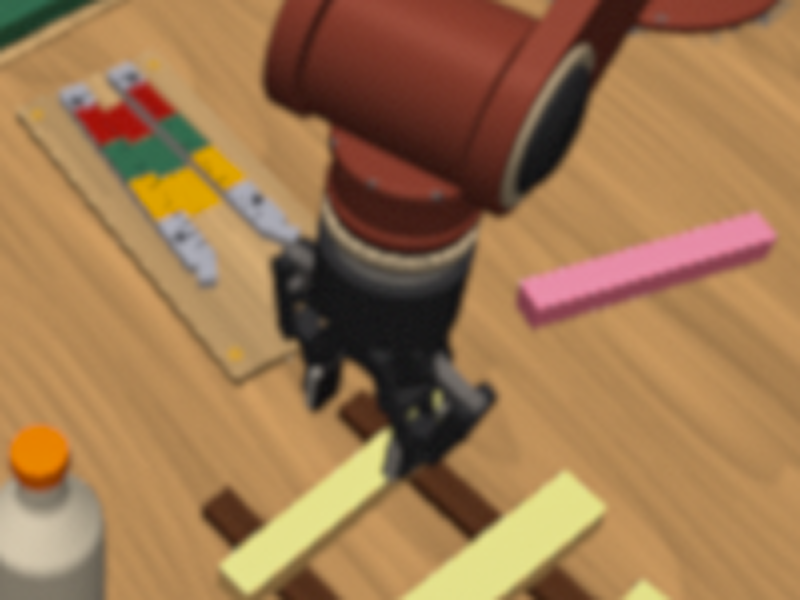

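The fingers straddle the narrow slat (crop: finger tips at (318,400) and (400,470), slat between them). I'll go down and close.

Call:
arm_command --rows "1 1 -20 0 0 0;1 1 -40 0 0 0;1 1 -55 0 0 0;1 1 -62 0 0 0;1 1 -62 0 0 0;1 1 -62 0 0 0"

```text
t: 3.15
tool_pos: [0.5444, 0.2739, 0.0899]
tool_rot: [-3.135, -0.193, 0.002]
contact_force: [-0.5, -0.9, 0.1]
opening: 0.0512
```

Call:
arm_command --rows "0 0 0 0 0 0;0 0 0 0 0 0;0 0 0 0 0 0;0 0 0 0 0 0;0 0 0 0 0 0;0 0 0 0 0 0" --jaw 0 --squeeze 40

```text
t: 3.9
tool_pos: [0.5451, 0.2742, 0.091]
tool_rot: [-3.134, -0.193, -0.001]
contact_force: [-0.3, 0.8, 5.7]
opening: 0.0235
```

Call:
arm_command --rows "0 0 10 0 0 0;0 0 30 0 0 0;0 0 55 0 0 0;-5 -5 75 0 0 5;-12 -20 85 0 0 14;-20 -38 85 0 0 23;-28 -55 85 0 0 32;-36 -75 85 0 0 41;-45 -95 85 0 0 50;-54 -112 85 0 0 59;-60 -125 85 0 0 68;-63 -130 85 0 0 77"

```text
t: 5.4
tool_pos: [0.4819, 0.1435, 0.177]
tool_rot: [-2.328, -2.108, -0.0]
contact_force: [-0.1, 0.2, -1.4]
opening: 0.0233
```

Call:
arm_command --rows "0 0 0 0 0 4.5;0 0 0 0 0 4.5;0 0 0 0 0 4.5"

```text
t: 5.78
tool_pos: [0.4819, 0.1436, 0.1775]
tool_rot: [-2.245, -2.196, -0.001]
contact_force: [-0.5, -1.3, -0.3]
opening: 0.0235
```

```bash
python3 - <<'E'
from h import *
d=snap('top','pics/t2.png'); o=monitor.get_obs(); print(o['t'],o['tool_pos'],o['tool_rot'],np.degrees(2*np.arctan2(o['tool_rot'][1],o['tool_rot'][0])),o['opening'])
crop(d,90,125,200,120,4,'pics/t2c.png')
E
```

```text
5.825 [0.48187637 0.14360496 0.17733607] [-2.24453029e+00 -2.19654414e+00 -5.42175008e-04] -271.2381224138848 0.023531205914928334
```

View pics/t2c.png

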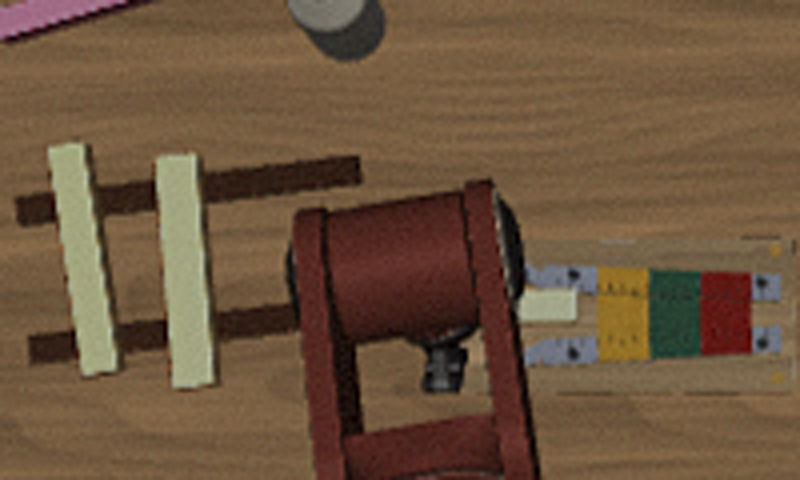

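The slat is held straight. Its leading end spans (577,288) to (577,321), middle (577,304.5), and the slot centreline is at row ≈314 at fence height.

```bash
python3 - <<'E'
from h import *
d=dict(np.load('cal_top.npz'))
P=lambda u,v,z:px2w(d,90+(u+.5)/4-.5,125+(v+.5)/4-.5,z)
print(P(577,304.5,.1245),P(530,304.5,.1245),'slot',P(577,313.7,.022))
E
```

```text
[0.4792136  0.05394797 0.1245    ] [0.4801583  0.08764426 0.1245    ] slot [0.48091649 0.05718785 0.022     ]
```

Call:
arm_command --rows "1 0 -20 0 0 0;1 0 -40 0 0 0;1 0 -60 0 0 0;1 0 -73 0 0 0;1 0 -80 0 0 0;1 0 -84 0 0 0;1 0 -86 0 0 0;1 0 -86 0 0 0"

```text
t: 6.82
tool_pos: [0.4831, 0.1437, 0.0917]
tool_rot: [-2.245, -2.197, -0.001]
contact_force: [0.5, 0.8, -1.0]
opening: 0.0233
```

Call:
arm_command --rows "0 0 -1 0 0 0;0 0 -2 0 0 0;0 0 -2 0 0 0"

```text
t: 7.2
tool_pos: [0.4836, 0.1436, 0.0904]
tool_rot: [-2.245, -2.197, -0.002]
contact_force: [-0.9, -1.5, 2.6]
opening: 0.0228
```

Call:
arm_command --rows "0 0 -1 0 0 0;0 0 -1 0 0 0;0 0 -1 0 0 0"

```text
t: 7.58
tool_pos: [0.4837, 0.1436, 0.09]
tool_rot: [-2.245, -2.198, -0.002]
contact_force: [-3.5, -2.7, 6.1]
opening: 0.0233
```

Call:
arm_command --rows "0 0 0 0 0 0;0 0 0 0 0 0;0 0 0 0 0 0;0 0 0 0 0 0;0 0 20 0 0 0;0 0 50 0 0 0;0 30 60 0 0 0;0 70 60 0 0 0;0 110 60 0 0 0;0 122 60 0 0 0;0 122 60 0 0 0" --jaw 0.5

```text
t: 8.95
tool_pos: [0.4836, 0.2658, 0.1498]
tool_rot: [2.243, 2.199, 0.001]
contact_force: [-0.3, -0.5, 0.3]
opening: 0.0428
```

Call:
arm_command --rows "0 0 0 0 0 0;0 0 0 0 0 0;0 0 0 0 0 0;0 0 -20 0 0 0;0 0 -40 0 0 0;0 0 -50 0 0 0;0 0 -55 0 0 0;0 0 -56 0 0 0" --jaw 0

```text
t: 9.95
tool_pos: [0.4835, 0.2658, 0.0934]
tool_rot: [-2.243, -2.199, -0.0]
contact_force: [0.4, -0.1, -0.2]
opening: -0.0003
```

```bash
python3 - <<'E'
from h import *
d=snap('scene','pics/s3.png'); o=monitor.get_obs(); print(o['t'],o['tool_pos'],o['contact_force'],o['opening'])
crop(d,210,160,200,150,4,'pics/s3c.png')
E
```

```text
10.0 [0.48375323 0.26588326 0.09377115] [-0.42132208  0.53921252  0.29842412] -5.163878405360492e-05
```

View pics/s3c.png

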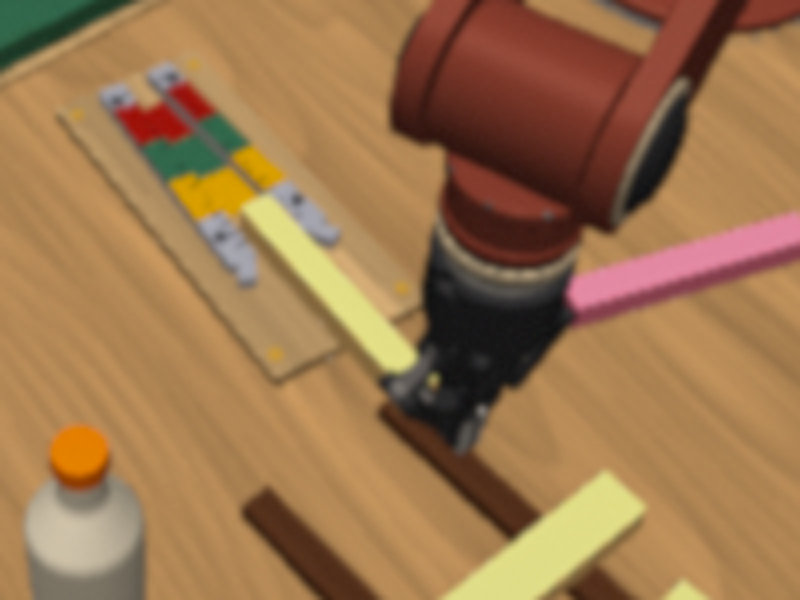

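The slat lies in the mouth with its leading end at (262,205), and the closed fingers are just behind the tail at (405,375). Now I'll push along the slot.

Call:
arm_command --rows "0 -10 0 0 0 0;0 -20 0 0 0 0;0 -30 0 0 0 0;-1 -40 0 0 0 0;-1 -50 0 0 0 0;-1 -60 0 0 0 0;-2 -70 0 0 0 0;-2 -80 0 0 0 0;-2 -90 0 0 0 0;-2 -100 0 0 0 0;-3 -107 0 0 0 0;-3 -110 0 0 0 0"

```text
t: 11.5
tool_pos: [0.4806, 0.1554, 0.0937]
tool_rot: [2.244, 2.199, 0.001]
contact_force: [0.5, 0.5, 0.9]
opening: 0.0002
```

Call:
arm_command --rows "0 -3 0 0 0 0;0 -6 0 0 0 0;0 -9 0 0 0 0;0 -11 0 0 0 0;0 -11 0 0 0 0"

```text
t: 12.12
tool_pos: [0.4806, 0.1442, 0.0936]
tool_rot: [2.244, 2.199, 0.0]
contact_force: [0.4, -0.7, 0.7]
opening: 0.0
```

Call:
arm_command --rows "0 -2 0 0 0 0;0 -4 0 0 0 0;0 -5 0 0 0 0;0 -6 0 0 0 0;0 -6 0 0 0 0"

```text
t: 12.75
tool_pos: [0.4805, 0.138, 0.0935]
tool_rot: [2.244, 2.198, -0.0]
contact_force: [0.4, 1.0, 0.6]
opening: -0.0001
```

Call:
arm_command --rows "0 -1 0 0 0 0;0 -2 0 0 0 0;0 -3 0 0 0 0;0 -3 0 0 0 0"

```text
t: 13.25
tool_pos: [0.4805, 0.1349, 0.0935]
tool_rot: [2.244, 2.198, -0.0]
contact_force: [-0.1, 0.5, -0.0]
opening: 0.0
```

Call:
arm_command --rows "0 -1 0 0 0 0;0 -2 0 0 0 0;0 -2 0 0 0 0;0 -2 0 0 0 0"

```text
t: 13.75
tool_pos: [0.4805, 0.1328, 0.0935]
tool_rot: [2.244, 2.198, -0.001]
contact_force: [0.7, 1.4, 0.1]
opening: 0.0001
```

Call:
arm_command --rows "0 -1 0 0 0 0;0 -2 0 0 0 0;0 -2 0 0 0 0"

```text
t: 14.12
tool_pos: [0.4805, 0.1311, 0.0935]
tool_rot: [-2.244, -2.198, -0.001]
contact_force: [0.8, 3.1, -0.1]
opening: -0.0001
```

Call:
arm_command --rows "0 -1 0 0 0 0;0 -2 0 0 0 0;0 -2 0 0 0 0"

```text
t: 14.5
tool_pos: [0.4805, 0.1299, 0.0936]
tool_rot: [-2.244, -2.197, -0.003]
contact_force: [0.7, 5.7, -0.5]
opening: 0.0
```

Call:
arm_command --rows "0 -1 0 0 0 0;0 -1 0 0 0 0"

```text
t: 14.75
tool_pos: [0.4806, 0.1297, 0.0938]
tool_rot: [-2.243, -2.196, -0.006]
contact_force: [-0.3, 8.0, 0.3]
opening: -0.0002
```

The force has risen to 8 N, so it is wedged. I'll back off and look.

Call:
arm_command --rows "0 5 0 0 0 0;0 15 0 0 0 0;0 30 0 0 0 0;0 50 20 0 0 0;0 80 50 0 0 0;0 110 60 0 0 0;0 120 60 0 0 0;0 120 60 0 0 0"

```text
t: 15.75
tool_pos: [0.48, 0.25, 0.1529]
tool_rot: [-2.241, -2.197, -0.003]
contact_force: [0.4, 0.1, 0.9]
opening: -0.0001
```

```bash
python3 - <<'E'
from h import *
d=snap('top','pics/t4.png'); o=monitor.get_obs(); print(o['t'],o['tool_pos'],o['contact_force'])
crop(d,195,165,100,75,8,'pics/t4c.png')
E
```

```text
15.8 [0.47991123 0.24935047 0.15256126] [ 0.35768099 -0.13347097 -0.4941785 ]
```

View pics/t4c.png

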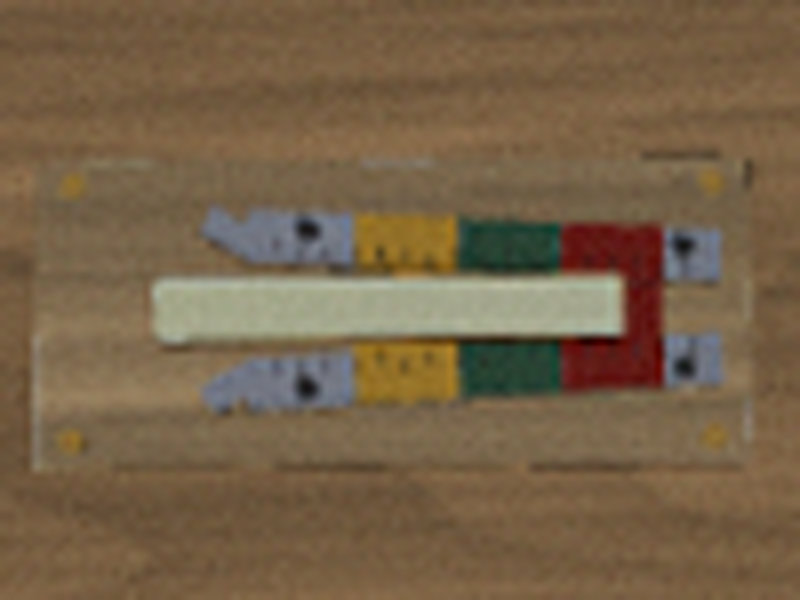

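The leading end is at (623,305), inside the red band (561 to 662), about 144 mm along the slot. The slat is straight and wedged. The tray is therefore red. Next I'll grip the tail (153,308) and pull it out.

Call:
arm_command --rows "1 -40 0 0 0 0;1 -80 0 0 0 0;1 -115 0 0 0 0;1.5 -132 0 0 0 0;1.5 -132 -15 0 0 0;1.5 -132 -35 0 0 0;1.5 -132 -50 0 0 0;1.5 -132 -58 0 0 0;1.5 -132 -58 0 0 0;1.5 -132 -58 0 0 0" --jaw 0.4

```text
t: 17.05
tool_pos: [0.4819, 0.1176, 0.0951]
tool_rot: [-2.242, -2.197, -0.004]
contact_force: [-0.3, -0.6, 0.9]
opening: 0.0342
```

Call:
arm_command --rows "0 0 0 0 0 0;0 0 0 0 0 0;0 0 0 0 0 0;0 0 0 0 0 0;0 0 0 0 0 0" --jaw 0 --squeeze 50

```text
t: 17.68
tool_pos: [0.4824, 0.1176, 0.0958]
tool_rot: [-2.243, -2.197, -0.005]
contact_force: [-1.8, -0.7, 5.6]
opening: 0.0222
```

Call:
arm_command --rows "0 2 0 0 0 0;0 5 0 0 0 0;0 10 0 0 0 0;0 20 0 0 0 0;0.5 32 0 0 0 0;1 44 0 0 0 0;1 56 0 0 0 0;1.5 68 0 0 0 0;2 80 0 0 0 0;2 85 0 0 0 0;2 85 0 0 0 0"

```text
t: 19.05
tool_pos: [0.4843, 0.2036, 0.0959]
tool_rot: [-2.242, -2.196, -0.007]
contact_force: [-0.3, 2.1, 2.6]
opening: 0.0224
```

```bash
python3 - <<'E'
from h import *
d=snap('top','pics/t5.png'); o=monitor.get_obs(); print(o['t'],o['tool_pos'],o['contact_force'],o['opening'])
crop(d,90,125,200,120,4,'pics/t5c.png')
E
```

```text
19.1 [0.48430007 0.20329435 0.0958602 ] [0.20842791 2.25386277 1.88480953] 0.02234969645380989
```

View pics/t5c.png

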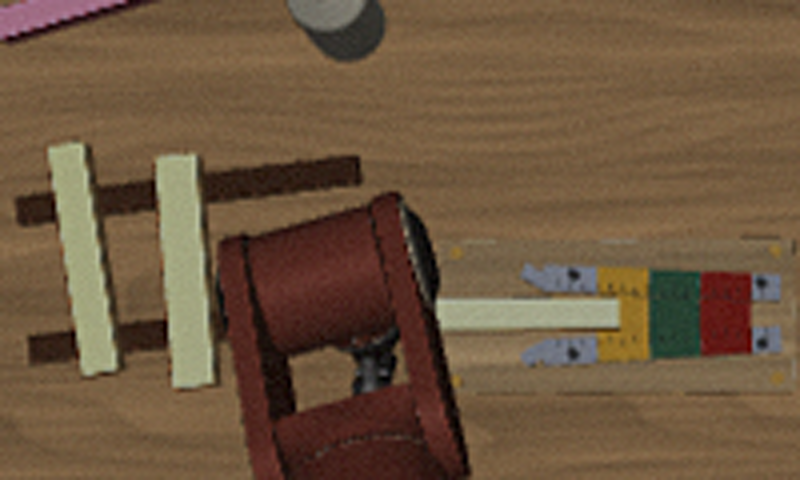

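The slat has come free and lies on the base, leading end at (619,314). I'll re-grip it near its middle.

Call:
arm_command --rows "0 0 0 0 0 0;0 0 0 0 0 0;0 0 0 0 0 0;0 0 15 0 0 0;0 0 40 0 0 0;0 -25 50 0 0 0;-1 -55 50 0 0 0;-2 -82 50 0 0 0;-2 -82 50 0 0 0;-2 -82 30 0 0 0;-2 -82 10 0 0 0;-2 -82 2 0 0 0" --jaw 0.45

```text
t: 20.6
tool_pos: [0.4818, 0.1219, 0.0972]
tool_rot: [-2.241, -2.196, -0.006]
contact_force: [-0.4, -0.1, -0.2]
opening: 0.0382
```

Call:
arm_command --rows "0 0 -4 0 0 0;0 0 -7 0 0 0;0 0 -7 0 0 0"

```text
t: 20.98
tool_pos: [0.4821, 0.1221, 0.0905]
tool_rot: [-2.241, -2.196, -0.006]
contact_force: [0.5, 1.2, -0.5]
opening: 0.0385
```

Call:
arm_command --rows "0 0 0 0 0 0;0 0 0 0 0 0;0 0 0 0 0 0;0 0 0 0 0 0;0 0 0 0 0 0" --jaw 0

```text
t: 21.6
tool_pos: [0.4826, 0.1221, 0.0912]
tool_rot: [-2.241, -2.197, -0.008]
contact_force: [-0.7, -0.4, 5.8]
opening: 0.023
```

Call:
arm_command --rows "0 0 8 0 0 0;0 0 25 0 0 0;0 0 50 0 0 0;0 -10 75 0 0 0;5 -40 90 0 0 -7;10 -80 95 0 0 -16;15 -125 95 0 0 -25;21 -170 95 0 0 -34;27 -215 95 0 0 -43;33 -260 95 0 0 -52;39 -305 95 0 0 -61;45 -350 95 0 0 -69"

```text
t: 23.1
tool_pos: [0.5276, -0.2294, 0.1871]
tool_rot: [3.095, 0.534, 0.01]
contact_force: [0.1, 0.3, -0.1]
opening: 0.0226
```

Call:
arm_command --rows "6 -45 0 0 0 -7;12 -90 0 0 0 -14;18 -135 0 0 0 -14.2;22 -170 0 0 0 -14.2;23 -185 0 0 0 -14.2;23 -185 0 0 0 -14.2"

```text
t: 23.85
tool_pos: [0.5504, -0.4146, 0.1874]
tool_rot: [3.137, 0.146, 0.01]
contact_force: [-0.1, 0.4, -0.8]
opening: 0.023
```

```bash
python3 - <<'E'
from h import *
d=snap('top','pics/t6.png'); o=monitor.get_obs(); r=o['tool_rot'];print(o['t'],o['tool_pos'],r,np.degrees(2*np.arctan2(r[1],r[0])),o['opening'])
crop(d,290,120,200,140,4,'pics/t6c.png')
E
```

```text
23.9 [ 0.55045785 -0.41366749  0.18713988] [3.13785595 0.14702715 0.00931363] 5.365369555856675 0.022636913755781897
```

View pics/t6c.png

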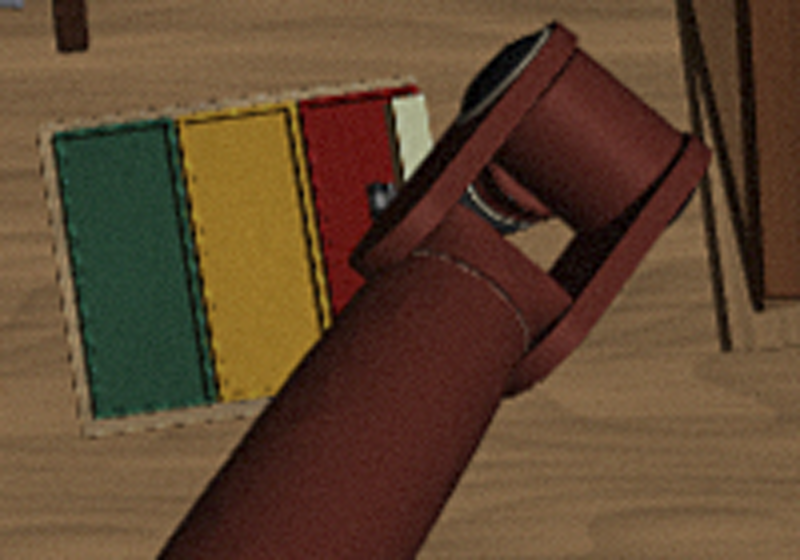

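The slat is held straight over the red tray, with its far end at (391–424, 95) in the crop (shifted outward by parallax). I'll check the numbers.

```bash
python3 - <<'E'
from h import *
d=dict(np.load('cal_top.npz'))
P=lambda u,v,z:px2w(d,290+(u+.5)/4-.5,120+(v+.5)/4-.5,z)
e=P(407.5,95,.132);t=np.radians(5.4);print(e,e-.09*np.array([np.cos(t),np.sin(t),0]))
E
```

```text
[ 0.63257584 -0.40692781  0.132     ] [ 0.54297526 -0.41539756  0.132     ]
```

Call:
arm_command --rows "1 1 -20 0 0 0;2 2 -40 0 0 0;2 2 -60 0 0 0;2 2 -75 0 0 0;2 2 -88 0 0 0;2 2 -95 0 0 0;2 2 -99 0 0 0;2 2 -101 0 0 0;2 2 -102 0 0 0;2 2 -102 0 0 0"

```text
t: 25.15
tool_pos: [0.5526, -0.4119, 0.0902]
tool_rot: [-3.137, -0.147, -0.006]
contact_force: [-11.1, 9.1, 21.8]
opening: 0.0228
```

Call:
arm_command --rows "0 0 -1 0 0 0;0 0 -1 0 0 0"

```text
t: 25.4
tool_pos: [0.5531, -0.4125, 0.0902]
tool_rot: [3.138, 0.147, 0.009]
contact_force: [-1.1, 0.5, 5.9]
opening: 0.023
```

```bash
python3 - <<'E'
from h import *
d=snap('scene','pics/s7.png'); 
crop(d,110,80,160,120,5,'pics/s7c.png')
o=monitor.get_obs(); print(o['tool_pos'],o['tool_rot'],o['contact_force'],o['wrist_torque'])
E
```

```text
[ 0.55315595 -0.41248498  0.0902159 ] [3.13755392 0.14727775 0.00874214] [-0.13128444 -0.38859456  3.55884208] [0.00059814 0.02991351 0.02312242]
```

View pics/s7c.png

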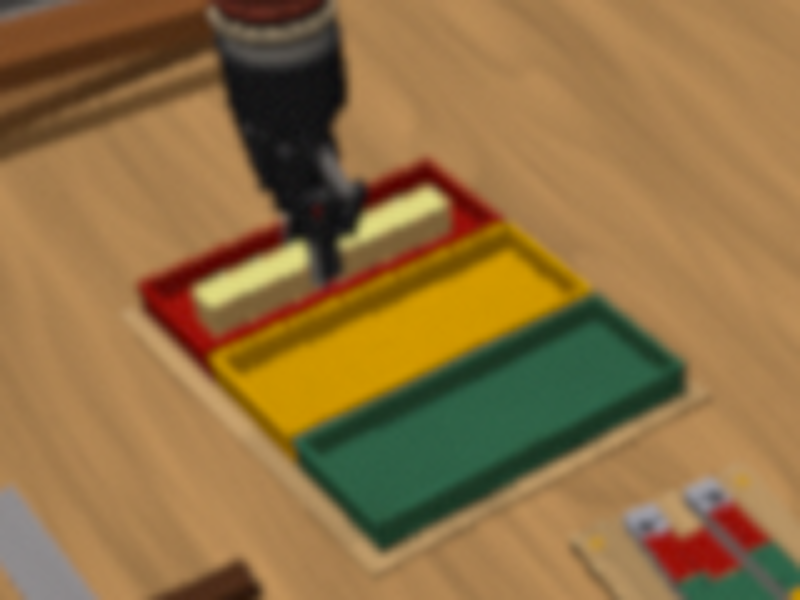

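The slat lies flat on the red tray's floor, from (195,300) to (450,205). The trays stand on a thin plywood board, which explains the early contact. Release and retreat.

Call:
arm_command --rows "0 0 0 0 0 0;0 0 0 0 0 0;0 0 0 0 0 0;0 0 0 0 0 0;0 0 10 0 0 0;0 0 30 0 0 0;0 0 60 0 0 0;-20 0 100 0 0 0;-60 -30 140 0 0 0;-120 -80 160 0 0 0;-160 -110 160 0 0 0;-160 -110 160 0 0 0" --jaw 0.5

```text
t: 26.95
tool_pos: [0.3905, -0.5252, 0.2534]
tool_rot: [3.134, 0.139, 0.011]
contact_force: [0.7, 0.3, 0.1]
opening: 0.0427
```

```bash
python3 - <<'E'
from h import *
d=snap('top','pics/t8.png'); o=monitor.get_obs();print(o['t'],o['tool_pos'],o['contact_force'],o['opening'])
cv2.imwrite('pics/t8b.png',cv2.resize(cv2.imread('pics/t8.png'),(800,600),interpolation=cv2.INTER_CUBIC))
E
```

```text
27.0 [ 0.39134072 -0.52439036  0.25264301] [-1.08410354 -0.34667757  0.34058903] 0.04294696708796188
```

View pics/t8b.png

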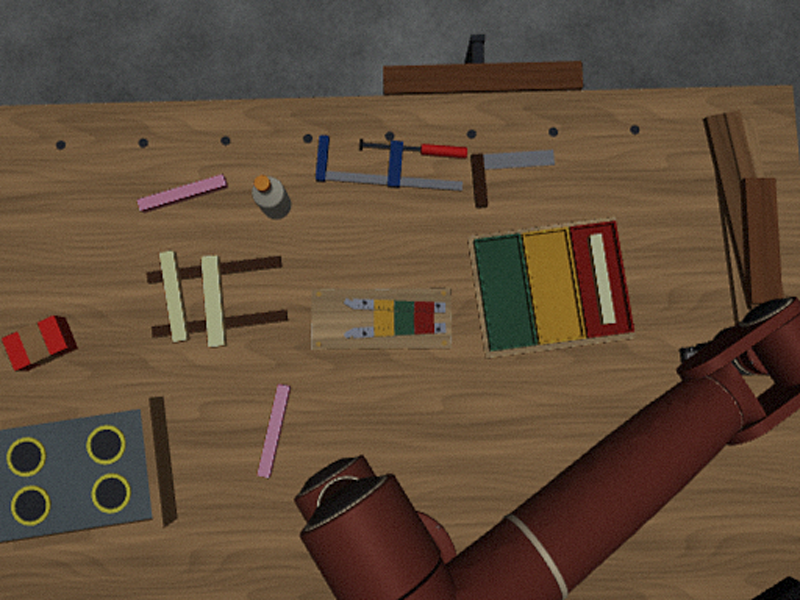

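The slat lies centred in the red tray (603,279). The other two slats, glue, clamp and square are unmoved, and the arm is clear. I'll hand the job in.

```bash
python3 -c "
from station import workorder
print(workorder.finish_job())"
```

```text
the job is handed in; nothing more can be done
None
```

The slat nearest the gauge stopped in the red band, and it now lies flat and let go in the red tray. I handed the job in at about 27 s of the 67 s allowed. I set it in the mouth and pushed it along the slot with closed fingers until the force reached 8 N. I then backed off and read its leading end at about 144 mm, in the red band (120–160 mm). The jaws measured it at about 23 mm wide, which fits that reading.

- **Final picture:** the slat is centred in the red tray. The other two slats are on the bearers, the glue, clamp and try square look unmoved, and the arm is clear.
- **Disagreement:** on lowering into the tray, the slat touched down about 6 mm higher than I had computed, with a brief 22 N on the wrist. The picture showed the trays standing on a thin board and the slat flat on the tray floor, so I released it there.
- **Minor point:** by my measurements, the slat's tail overlapped the end of a bearer, about 2 mm above the gauge base, when first set down. It slid off without trouble.

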